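# Turn the tool row round for the next job

## Task

The four tools on the brown wooden rack lie in the order they were used; the next job takes them the other way round. Move all four to the blue rack in reverse order, so that the tool on the far left of the wooden rack comes to the far right of the blue one, and so on: one tool in each notch, lying level across both supports of its notch about the middle of its length, all let go.

Things in the scene. Friction and masses are not known exactly. Their poses are not given: they have to be found in the camera images.
- beech_chisel_grip (a point): Bench chisel with a pale bare wooden handle, 282 mm long, at most 30 mm thick. Point: on the handle axis near the balance point, 12 mm above the underside, handle 22 mm across here; +y runs to the handle end (96 mm away, towards the robot at the start), the blade tip is 186 mm the other way. Lies level along its own y on a wooden rest, point near the rest's middle; grasp from above, fingers closing along its x.
- orange_chisel_grip (a point): Bench chisel with an orange handle, 262 mm long, at most 30 mm thick. Point: on the handle axis near the balance point, 12 mm above the underside, handle 24 mm across here; +y runs to the handle end (86 mm away, towards the robot at the start), the blade tip is 176 mm the other way. Lies level along its own y on a wooden rest, point near the rest's middle; grasp from above, fingers closing along its x.
- folding_rule_grip (a point): Folded yellow folding rule, 236 mm long, 16 mm wide, 17 mm high. Point: its centre, 8.5 mm above its underside. Lies level along its own y on a wooden rest, point near the rest's middle; grasp from above, fingers closing along its x.
- spanner_grip (a point): Steel spanner, 264 mm long, heads 40 mm wide, shank 18 mm wide and 6 mm thick. Point: middle of the shank, 3 mm above the shank's underside (the shank is what lies on the supports). Lies level along its own y on a wooden rest, point near the rest's middle; grasp from above, fingers closing along its x.
- wood_rack: Plywood base board, fixed, 176 x 256 x 8 mm, that carries the four dark brown wooden rests in a row at y = -90, -30, +30, +90 mm. Origin: centre of its underside; x points away from the robot (along the tools), y to the left along the row, z up.
- blue_rack: Empty fixed rack: grey board 176 x 256 x 8 mm, four blue notches. Origin: centre of underside; x away from robot, y left along the row. Notch middles at x = 0, y = -90, -30, 30, 90 mm, floor 42 mm above origin. A notch is two U supports at x = -72 and 72 mm, 16 thick, 43 wide inside, cheeks 13 high; tools lie along x; fingers fit between the supports down to z = 12 mm.
- rest_a: Dark brown wooden rest, fixed on the wood_rack; the beech chisel lies in it at the start. Two U supports as on the blue rack, 57 mm wide; floor of the U 34 mm above its origin. The four rests look alike and swap places between starts. Origin: centre of its underside; x away from the robot, y to the left.
- rest_b: Dark brown wooden rest, fixed on the wood_rack; the orange chisel lies in it at the start. Two U supports as on the blue rack, 57 mm wide; floor of the U 34 mm above its origin. The four rests look alike and swap places between starts. Origin: centre of its underside; x away from the robot, y to the left.
- rest_c: Dark brown wooden rest, fixed on the wood_rack; the folding rule lies in it at the start. Two U supports as on the blue rack, 57 mm wide; floor of the U 34 mm above its origin. The four rests look alike and swap places between starts. Origin: centre of its underside; x away from the robot, y to the left.
- rest_d: Dark brown wooden rest, fixed on the wood_rack; the spanner lies in it at the start. Two U supports as on the blue rack, 57 mm wide; floor of the U 34 mm above its origin. The four rests look alike and swap places between starts. Origin: centre of its underside; x away from the robot, y to the left.

How it is judged (in metres and radians):
At the end, for the whole second after the job is handed in: Each tool rests level (0.12 rad) in the blue notch that mirrors its starting rest: its point within 18 mm of the notch middle across the row, 70 mm along it, 8 mm of its resting height; long axis within 0.25 rad of the notch. Either end may face the robot. Released and at rest (((y of rest_a in the frame of wood_rack between -0.105 and -0.075 m and y of beech_chisel_grip in the frame of blue_rack between 0.072 and 0.108 m) or (y of rest_a in the frame of wood_rack between -0.045 and -0.015 m and y of beech_chisel_grip in the frame of blue_rack between 0.012 and 0.048 m) or (y of rest_a in the frame of wood_rack between 0.015 and 0.045 m and y of beech_chisel_grip in the frame of blue_rack between -0.048 and -0.012 m) or (y of rest_a in the frame of wood_rack between 0.075 and 0.105 m and y of beech_chisel_grip in the frame of blue_rack between -0.108 and -0.072 m)) and x of beech_chisel_grip in the frame of blue_rack between -0.07 and 0.07 m and z of beech_chisel_grip in the frame of blue_rack between 0.046 and 0.062 m and angle between the y axis of each of beech_chisel_grip, orange_chisel_grip, folding_rule_grip, spanner_grip and the x axis of blue_rack, either way round below 0.25 rad and angle between beech_chisel_grip's own y axis and vertical between 1.45 and 1.69 rad and ((y of rest_b in the frame of wood_rack between -0.105 and -0.075 m and y of orange_chisel_grip in the frame of blue_rack between 0.072 and 0.108 m) or (y of rest_b in the frame of wood_rack between -0.045 and -0.015 m and y of orange_chisel_grip in the frame of blue_rack between 0.012 and 0.048 m) or (y of rest_b in the frame of wood_rack between 0.015 and 0.045 m and y of orange_chisel_grip in the frame of blue_rack between -0.048 and -0.012 m) or (y of rest_b in the frame of wood_rack between 0.075 and 0.105 m and y of orange_chisel_grip in the frame of blue_rack between -0.108 and -0.072 m)) and x of orange_chisel_grip in the frame of blue_rack between -0.07 and 0.07 m and z of orange_chisel_grip in the frame of blue_rack between 0.046 and 0.062 m and angle between orange_chisel_grip's own y axis and vertical between 1.45 and 1.69 rad and ((y of rest_c in the frame of wood_rack between -0.105 and -0.075 m and y of folding_rule_grip in the frame of blue_rack between 0.072 and 0.108 m) or (y of rest_c in the frame of wood_rack between -0.045 and -0.015 m and y of folding_rule_grip in the frame of blue_rack between 0.012 and 0.048 m) or (y of rest_c in the frame of wood_rack between 0.015 and 0.045 m and y of folding_rule_grip in the frame of blue_rack between -0.048 and -0.012 m) or (y of rest_c in the frame of wood_rack between 0.075 and 0.105 m and y of folding_rule_grip in the frame of blue_rack between -0.108 and -0.072 m)) and x of folding_rule_grip in the frame of blue_rack between -0.07 and 0.07 m and z of folding_rule_grip in the frame of blue_rack between 0.0425 and 0.0585 m and angle between folding_rule_grip's own y axis and vertical between 1.45 and 1.69 rad and ((y of rest_d in the frame of wood_rack between -0.105 and -0.075 m and y of spanner_grip in the frame of blue_rack between 0.072 and 0.108 m) or (y of rest_d in the frame of wood_rack between -0.045 and -0.015 m and y of spanner_grip in the frame of blue_rack between 0.012 and 0.048 m) or (y of rest_d in the frame of wood_rack between 0.015 and 0.045 m and y of spanner_grip in the frame of blue_rack between -0.048 and -0.012 m) or (y of rest_d in the frame of wood_rack between 0.075 and 0.105 m and y of spanner_grip in the frame of blue_rack between -0.108 and -0.072 m)) and x of spanner_grip in the frame of blue_rack between -0.07 and 0.07 m and z of spanner_grip in the frame of blue_rack between 0.037 and 0.053 m and angle between spanner_grip's own y axis and vertical between 1.45 and 1.69 rad); the robot touches nothing.
It also fails if it takes over 96 s, if anything falls off the work surface, if the arm or the gripper's body presses on something with over 40 N, if the wrist force passes 120 N, or if a joint passes its speed limit or range.

## Robot

A 6-joint arm with a two-finger parallel gripper is mounted at the origin on the work surface; the furniture and walls round the work are solid. World frame = base frame: x ahead of the robot, y to its left, z up, the work surface at z = 0. Lengths are in m, angles in degrees, forces in N, time in s.
With the tool pointing down it reaches from about 0.375 to 0.9 m from the base axis. Payload 3.1 kg.
Tool frame: the origin (TCP) lies between the finger pads; the fingertips stand 19 mm ahead of it and the grasp point (between the pads) is the TCP; z points along the fingers, x is the direction in which the jaws open and shut, and the axes are right-handed (so a half turn about z gives the same grasp; the last joint's range is limited). The gripper opens to 87 mm and grips with 3 to 60 N. Pads are 19 mm wide; open, the fingers measure 117 mm over their backs; the gripper's body (75 mm by 190 mm) begins 51 mm behind the grasp point.
Start: joints at [-74.227, 30.224, 82.088, -0, 67.689, -10.227], TCP at [0.274, -0.562, 0.242] pointing down, gripper open.
Joint ranges: [-176.69, 176.69], [-43.24, 126.21], [12.49, 139.97], [-82, 262], [0, 151.66], [-163.58, 163.58]. Speed limits (degrees/s): [159.86, 159.86, 180, 180, 180, 180].

## Interface

Orientations are given as a 3x3 rotation matrix whose columns are the frame's x, y, z axes.
In Python, from rig import read_state, capture, camera_info, hand_in, spot_in, silhouettes gives the robot as it stands.
- The arm moves only by the shell command python3 -m jog 'ROWS'. ROWS is text: rows parted by semicolons, each of 7 numbers parted by spaces: the shift along the tool's x, y, z in m, then the turn, a rotation vector about the tool's x, y, z in degrees, then the opening, from 0 (shut) to 1 (fully open). A call has 1 to 8 rows; each row is the pose to reach, as a shift and turn from the pose commanded when the call began, along the tool's axes at that moment; what a row does not reach only later rows make up. A row lasts 1/8 s, in which the tool goes at most 62.5 mm and 10.7 degrees, less where a joint would pass 70% of its speed; a pose out of reach is approached as far as the arm can. A call with a gripper value outside its range is refused whole. The fingers move at their own pace and stop on an object; the grip force is fixed at half the most. Time passes only in rows, so rows that repeat a pose let the fingers close. It gives the time, the measured TCP pose, the force and the opening at its end, in the units of the state.
- read_state(): the state, without advancing time (a new reading comes with each control period).
- capture(name): name is "scene" or "side" or "wrist"; returns (picture, depth): 420x560x3 uint8, red, green, blue; 420x560 float32, m along the optical axis (not along the pixel's ray), 0 where there is no reading.
- camera_info(name): a dict with "vfov" (degrees; the focal length in pixels is half the picture's height over the tangent of half this angle, whatever the lens; pixels are square), "cx", "cy" (the principal point, pixels), "R" (3x3) and "t" (3): a world point X has camera coordinates R X + t; the wrist camera has in their place "tool_from_camera" (4x4, takes a point from camera to tool coordinates, whose origin is the TCP and whose axes are the tool frame's). Camera axes: x right, y down, z forward; pixel columns grow to the right and rows downward; lengths in m; the calibration is good to about 2 mm. A picture is of the moment at which its call begins: read the wrist's pose just before it. camera_info takes no time and is no camera call.
- hand_in(): hands the job in, once; it reports no verdict.
Trained networks look in the newest picture that a camera, given by its name, has taken for a name from the list of things; names that differ only in an ending like _2 or _b are one class to them, and where a whole thing is asked for, a point or a joint stands for the part that bears it (a point fixed in the world has none). Each returns a list of dicts, best first, with "score" (0 to 1); they miss things now and then, are a little off and sometimes report something else, mostly with a low value. They report only what shows in the picture. A call takes as long as a camera call.
- spot_in(label, camera): "centre" ([x, y, z] in m, in world coordinates, good to about 4 mm: the middle of the surface that is visible of it).
- silhouettes(label, camera): "region" (420x560 bool, what is visible of it).
The state is a dict: "time_s": time; "joint_positions": joint angles; "qvel": joint speeds; "tau": joint torques, N m; "position": TCP position; "tcp_rot": TCP orientation; "force": force on the tool from outside, world axes, zero at the start; "moment": the same for the moment, N m; "opening": opening from 0.0 (shut) to 1.0 (fully open).
Only numpy, scipy, OpenCV 4.12 (cv2) and the standard library are available. Lean on these libraries where they do the work, as an engineer would, in place of code of your own. Each camera call takes 0.05 s, during which the arm holds its last target.

## Working session

There is one attempt and no reset: what is moved stays moved. The work goes in short steps, Python scripts to look and compute and a shell command to move; the robot and the scene stay as the last step left them, time stands still between calls to the robot, and variables do not carry over. Pictures are saved under pics/ and viewed, and the job is handed in when it is done.

```bash
mkdir -p pics; ls; python3 - <<'E'
from rig import *
import cv2,numpy as np
s=read_state();print({k:np.round(v,3).tolist() for k,v in s.items()})
for n in ("scene","side"):
    p,d=capture(n);cv2.imwrite(f"pics/{n}0.png",p[:,:,::-1]);np.save(f"pics/{n}0.npy",d)
    print(camera_info(n))
print(camera_info("wrist"))
for l in ["beech_chisel_grip","orange_chisel_grip","folding_rule_grip","spanner_grip","wood_rack","blue_rack"]:
    for c in ("scene","side"):
        print(l,c,[(round(float(r["score"]),2),np.round(r["centre"],3).tolist()) for r in spot_in(l,c)[:3]])
print(read_state()["time_s"])
E
```

```text
pics
{'time_s': 0.0, 'joint_positions': [-74.227, 30.277, 82.157, 0.0, 67.688, -10.227], 'qvel': [0.029, 0.051, -0.026, -0.12, 0.097, -0.005], 'tau': [0.002, -44.003, -17.66, 0.063, 0.058, -0.0], 'position': [0.274, -0.561, 0.241], 'tcp_rot': [[0.438, -0.899, -0.001], [-0.899, -0.438, 0.002], [-0.002, -0.0, -1.0]], 'force': [-0.665, 0.826, 0.051], 'moment': [0.02, -0.003, -0.011], 'opening': 0.999}
{'vfov': 49.914000128630455, 'cx': 278.438091515624, 'cy': 214.2688009096792, 'R': array([[-0.62608227, -0.77959201, -0.01604006],
       [-0.38304485,  0.3254067 , -0.86451554],
       [ 0.67918895, -0.5351138 , -0.50235007]]), 't': array([0.3295212 , 0.21955019, 0.56439473])}
{'vfov': 51.73968814212584, 'cx': 277.86258980567544, 'cy': 212.9537636512944, 'R': array([[-0.84513279, -0.53452656, -0.00564977],
       [-0.34815002,  0.558414  , -0.75297103],
       [ 0.40563792, -0.63439354, -0.65802942]]), 't': array([0.42963712, 0.20593323, 0.72212764])}
{'vfov': 70.33322143892536, 'cx': 277.6870682413166, 'cy': 207.55957682724633, 'tool_from_camera': array([[ 9.99999722e-01, -2.50213657e-04
[... 257 characters left out ...]
 0.00000000e+00,
         1.00000000e+00]])}
beech_chisel_grip scene [(0.59, [0.475, 0.205, 0.054])]
beech_chisel_grip side [(0.77, [0.496, 0.21, 0.054])]
orange_chisel_grip scene [(0.62, [0.466, 0.268, 0.064])]
orange_chisel_grip side [(0.96, [0.489, 0.266, 0.061])]
folding_rule_grip scene [(0.59, [0.473, 0.32, 0.06])]
folding_rule_grip side [(0.82, [0.483, 0.326, 0.059])]
spanner_grip scene [(0.96, [0.473, 0.148, 0.049])]
spanner_grip side [(0.96, [0.488, 0.149, 0.052])]
wood_rack scene [(0.74, [0.415, 0.31, 0.008])]
wood_rack side [(0.56, [0.42, 0.35, 0.012])]
blue_rack scene [(0.61, [0.508, -0.077, 0.013])]
blue_rack side [(0.76, [0.507, -0.08, 0.014]), (0.38, [0.491, 0.266, 0.062])]
0.7
```

View pics/scene0.png

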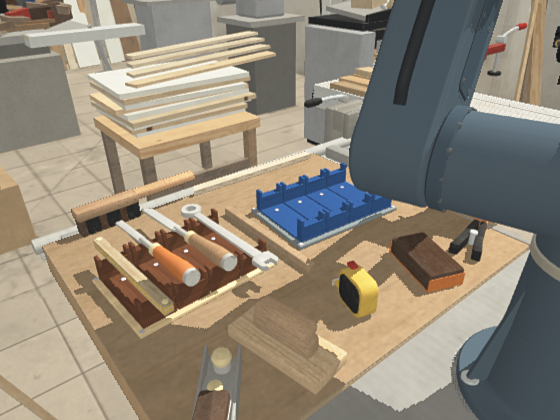

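View pics/side0.png

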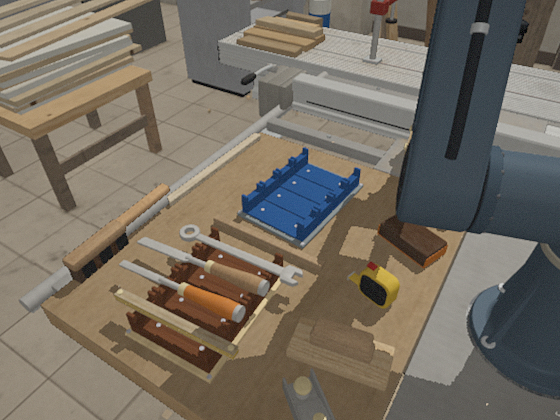

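The scene shows, left to right on the wooden rack, the rule (130,270), orange chisel (170,260), beech chisel (205,245) and spanner (230,235). The blue rack is empty at (320,205), and a thin batten lies between the racks. Next I'll build point clouds for the poses.

```bash
cat > h.py <<'E'
import numpy as np,cv2
from rig import *
def cloud(n,d):
    i=camera_info(n);f=210/np.tan(np.radians(i["vfov"]/2))
    v,u=np.mgrid[0:420,0:560]
    C=np.stack([(u-i["cx"])/f*d,(v-i["cy"])/f*d,d],-1)
    if n=="wrist":
        s=read_state();T=i["tool_from_camera"]
        C=C@T[:3,:3].T+T[:3,3]
        return C@np.array(s["tcp_rot"]).T+np.array(s["position"])
    return (C-i["t"])@i["R"]
def axis(P):
    c=P[:,:2].mean(0);w=np.linalg.svd(P[:,:2]-c,full_matrices=False)[2][0]
    if w[0]<0:w=-w
    return c,w
def top(pairs,x0,x1,y0,y1,res,zmax=.12):
    """top view; rows: x down from x1, cols: y from y1"""
    H=int((x1-x0)/res);W=int((y1-y0)/res);im=np.zeros((H,W,3),np.uint8);zb=np.full((H,W),-1.)
    for p,X in pairs:
        m=(X[...,0]>x0)&(X[...,0]<x1)&(X[...,1]>y0)&(X[...,1]<y1)&(X[...,2]<zmax)&(X[...,2]>-.02)
        Q=X[m];c=p[m];o=np.argsort(Q[:,2]);Q=Q[o];c=c[o]
        r=np.clip(((x1-Q[:,0])/res).astype(int),0,H-1);k=np.clip(((y1-Q[:,1])/res).astype(int),0,W-1)
        im[r,k]=c[:,::-1]
    return im
E
python3 - <<'E'
from h import *
L=[]
for n in ("scene","side"):
    d=np.load(f"pics/{n}0.npy");p=cv2.imread(f"pics/{n}0.png")[:,:,::-1];X=cloud(n,d);X[d==0]=9
    L.append((p,X))
    # blue
    pi=p.astype(int);b=(pi[...,2]>pi[...,0]+50)&(pi[...,2]>pi[...,1]+25)&(X[...,0]<.8)&(d>0)
    Q=X[b];print(n,"blue",len(Q),Q.min(0).round(3),Q.max(0).round(3))
    t=Q[(Q[:,2]>.049)]
    print(" top med z",np.median(t[:,2]), "minrect",cv2.minAreaRect(t[:,:2].astype(np.float32)), "rect all",cv2.minAreaRect(Q[:,:2].astype(np.float32)))
    z=Q[:,2];print(np.histogram(z,np.arange(0,.07,.005)))
    m=(X[...,0]<.72)&(X[...,0]>.3)&(X[...,1]>.0)&(X[...,1]<.4)&(X[...,2]>.02)&(X[...,2]<.12)
    np.save(f"pics/c_{n}",X)
im=top(L[1:],.25,.75,-.3,.45,.001);cv2.imwrite("pics/top0.png",im)
for l in ["beech_chisel_grip","orange_chisel_grip","folding_rule_grip","spanner_grip"]:
    for c,(p,X) in zip(("scene","side"),L):
        pass
E
```

```text
scene blue 5418 [ 0.204 -0.234  0.007] [0.59  0.106 0.226]
 top med z 0.05280750749308449 minrect ((0.38871192932128906, -0.05826680362224579), (0.23349112272262573, 0.4390031099319458), 74.6185531616211) rect all ((0.385524183511734, -0.07078300416469574), (0.26006025075912476, 0.4390566051006317), 74.72856140136719)
(array([   0,  245, 2207,  372,  361,  384,  369,  410,  621,  158,  273,
         11,    0,    0]), array([0.   , 0.005, 0.01 , 0.015, 0.02 , 0.025, 0.03 , 0.035, 0.04 ,
       0.045, 0.05 , 0.055, 0.06 , 0.065, 0.07 ]))
side blue 5369 [ 0.419 -0.225  0.007] [0.595 0.023 0.059]
 top med z 0.05435900201239285 minrect ((0.5070787668228149, -0.10038663446903229), (0.23702315986156464, 0.1577957570552826), 85.47236633300781) rect all ((0.5071321725845337, -0.10114650428295135), (0.23887403309345245, 0.15981580317020416), 85.59496307373047)
(array([   0,   31, 2932,  458,  209,  196,  209,  206,  629,  163,  182,
        154,    0,    0]), array([0.   , 0.005, 0.01 , 0.015, 0.02 , 0.025, 0.03 , 0.035, 0.04 ,
       0.045, 0.05 , 0.055, 0.06 , 0.065, 0.07 ]))
```

```bash
python3 - <<'E'
from h import *
for c in ("scene","side"):
    p,d=capture(c);X=cloud(c,d)
    for l in ["beech_chisel_grip","orange_chisel_grip","folding_rule_grip","spanner_grip"]:
        r=silhouettes(l,c)
        if not r: print(l,c,None);continue
        R=cv2.erode(r[0]["region"].astype(np.uint8),np.ones((2,2)))>0
        Q=X[R&(d>0)];Q=Q[(Q[:,2]>.03)&(Q[:,2]<.1)&(Q[:,0]<.8)]
        cc,w=axis(Q)
        t=(Q[:,:2]-cc)@w
        print(l,c,round(float(r[0]["score"]),2),"c",cc.round(3),"ang",np.degrees(np.arctan2(w[1],w[0])).round(1),"near",(cc+w*t.min()).round(3),"far",(cc+w*t.max()).round(3),"len",np.ptp(t).round(3),"z",np.percentile(Q[:,2],[5,50,95]).round(3))
print(read_state()["time_s"])
E
```

```text
beech_chisel_grip scene 0.86 c [0.491 0.202] ang 2.5 near [0.404 0.199] far [0.684 0.211] len 0.28 z [0.043 0.059 0.07 ]
orange_chisel_grip scene 0.97 c [0.477 0.264] ang 2.8 near [0.41  0.261] far [0.66  0.273] len 0.251 z [0.045 0.06  0.07 ]
folding_rule_grip scene 0.69 c [0.477 0.322] ang 4.0 near [0.379 0.315] far [0.61  0.331] len 0.231 z [0.046 0.058 0.059]
spanner_grip scene 0.89 c [0.484 0.144] ang 2.7 near [0.372 0.138] far [0.627 0.15 ] len 0.256 z [0.043 0.047 0.05 ]
beech_chisel_grip side 0.87 c [0.518 0.205] ang 2.3 near [0.41 0.2 ] far [0.688 0.211] len 0.278 z [0.045 0.059 0.072]
orange_chisel_grip side 0.59 c [0.503 0.266] ang 2.4 near [0.415 0.263] far [0.676 0.273] len 0.261 z [0.046 0.062 0.072]
folding_rule_grip side 0.84 c [0.491 0.324] ang 3.9 near [0.384 0.317] far [0.613 0.332] len 0.23 z [0.047 0.06  0.062]
spanner_grip side None
1.2
```

View pics/top0.png

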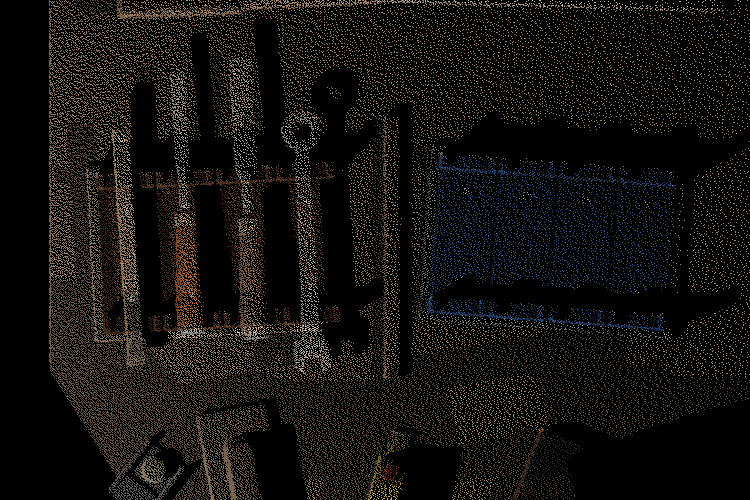

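```bash
cat >> h.py <<'E'
from scipy.spatial.transform import Rotation as Ro
def go(x,y,z,yaw):
    """yaw (deg) of long direction (world +x-ish) ; tcp x at yaw-90"""
    s=read_state();R=np.array(s["tcp_rot"]);p=np.array(s["position"])
    a=np.radians(yaw);c,t=np.cos(a),np.sin(a)
    T=np.array([[t,-c,0],[-c,-t,0],[0,0,-1.]])
    d=R.T@(np.array([x,y,z])-p);w=Ro.from_matrix(R.T@T).as_rotvec(degrees=True)
    print("t",s["time_s"],"p",p.round(4),"op",round(s["opening"],3),"shift",d.round(4),"turn",w.round(2))
E
python3 - <<'E'
from h import *
go(.5,-.1,.30,-4.5)
X=np.load("pics/c_scene.npy");p=cv2.imread("pics/scene0.png")[:,:,::-1].astype(int)
b=(p[...,2]>p[...,0]+50)&(p[...,2]>p[...,1]+25)&(X[...,0]<.7)&(X[...,0]>.4)&(X[...,1]<.05)
Q=X[b];Q=Q[Q[:,2]<.06];print(cv2.minAreaRect(Q[Q[:,2]>.03][:,:2].astype(np.float32)))
E
```

```text
t 1.2 p [ 0.274  -0.5617  0.2416] op 1.0 shift [-0.3159 -0.4055 -0.0585] turn [ 0.  -0.  30.5]
((0.5025739073753357, -0.1034473106265068), (0.23772135376930237, 0.16164980828762054), 85.69319915771484)
```

```bash
python3 -m jog '-0.039 -0.05 -0.0585 0 0 4 0.5; -0.079 -0.1 -0.0585 0 0 8 0.5; -0.118 -0.152 -0.0585 0 0 12 0.5; -0.158 -0.203 -0.0585 0 0 16 0.5; -0.198 -0.254 -0.0585 0 0 20 0.5; -0.237 -0.304 -0.0585 0 0 24 0.5; -0.276 -0.355 -0.0585 0 0 28 0.5; -0.316 -0.4055 -0.0585 0 0 30.5 0.5'
python3 -m jog '0 0 0 0 0 0 0.5;0 0 0 0 0 0 0.5'
python3 - <<'E'
from h import *
print(read_state()["joint_positions"])
p,d=capture("wrist");cv2.imwrite("pics/w1.png",p[:,:,::-1])
X=cloud("wrist",d);p=p.astype(int)
b=(p[...,2]>p[...,0]+50)&(p[...,2]>p[...,1]+25)&(d>0)&(X[...,2]<.07)
Q=X[b];Q=Q[Q[:,2]>.03];print(len(Q),Q.min(0),Q.max(0),cv2.minAreaRect(Q[:,:2].astype(np.float32)))
p,d=capture("scene");cv2.imwrite("pics/s1.png",p[:,:,::-1])
go(.49,.235,.3,2.8)
E
```

```text
time_s: 2.2
position: [0.4868, -0.1269, 0.3004]
tcp_rot: [[-0.08, -0.997, 0.001], [-0.997, 0.08, -0.001], [0.0, -0.001, -1.0]]
force: [0.9, -0.5, 0.7]
opening: 0.504
time_s: 2.45
position: [0.486, -0.1287, 0.3001]
tcp_rot: [[-0.077, -0.997, -0.0], [-0.997, 0.077, -0.001], [0.001, 0.0, -1.0]]
force: [-0.5, -0.7, -0.0]
opening: 0.497
[-2.75676460e+01  1.66635871e+01  9.50526972e+01 -4.32915724e-02
  6.82705829e+01  6.68696750e+01]
4417 [ 0.41946299 -0.22669728  0.03014151] [0.59445845 0.01823759 0.05577855] ((0.5062534809112549, -0.10420463234186172), (0.2349107563495636, 0.15910710394382477), 85.47098541259766)
t 2.55 p [ 0.4856 -0.1299  0.3001] op 0.5 shift [-3.641e-01  2.480e-02 -1.000e-04] turn [ 0.01 -0.03 -7.39]
```

View pics/w1.png

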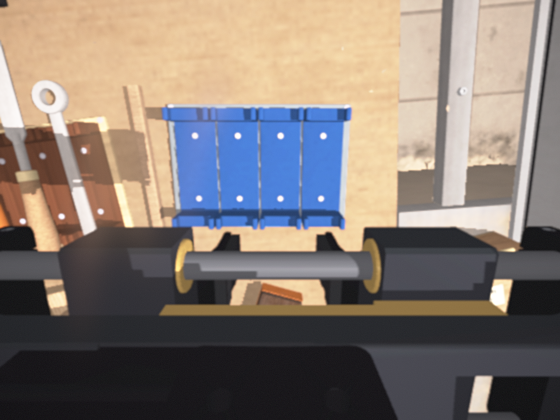

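The wrist view shows the blue rack empty and clear, with rim corners at about (163,107) and (347,228). All three cameras agree on its centre, about (0.505,-0.103), and its yaw, -4.5°. Next is the wooden rack.

```bash
python3 -m jog '-0.06 0.004 0 0 0 -1 0.5;-0.12 0.008 0 0 0 -2 0.5;-0.18 0.012 0 0 0 -3.5 0.5;-0.24 0.016 0 0 0 -5 0.5;-0.30 0.02 0 0 0 -6.5 0.5;-0.364 0.025 0 0 0 -7.4 0.5;-0.364 0.025 0 0 0 -7.4 0.5;-0.364 0.025 0 0 0 -7.4 0.5'
python3 - <<'E'
from h import *
go(.49,.235,.3,2.8)
p,d=capture("wrist");cv2.imwrite("pics/w2.png",p[:,:,::-1])
X=cloud("wrist",d);go(.49,.235,.3,2.8)
for l in ["beech_chisel_grip","orange_chisel_grip","folding_rule_grip","spanner_grip"]:
    r=silhouettes(l,"wrist")
    if not r: print(l,None);continue
    R=cv2.erode(r[0]["region"].astype(np.uint8),np.ones((2,2)))>0
    Q=X[R&(d>0)];Q=Q[(Q[:,2]>.03)&(Q[:,2]<.1)]
    cc,w=axis(Q);t=(Q[:,:2]-cc)@w
    print(l,round(float(r[0]["score"]),2),"c",cc.round(3),"ang",np.degrees(np.arctan2(w[1],w[0])).round(1),"near",(cc+w*t.min()).round(3),"far",(cc+w*t.max()).round(3),"len",np.ptp(t).round(3),"z",np.percentile(Q[:,2],[5,50,95]).round(3))
E
```

```text
time_s: 3.55
position: [0.49, 0.2347, 0.2998]
tcp_rot: [[0.049, -0.999, -0.001], [-0.999, -0.049, -0.001], [0.001, 0.001, -1.0]]
force: [-1.0, -1.3, 0.9]
opening: 0.494
t 3.55 p [0.49   0.2347 0.2998] op 0.494 shift [-0.0003 -0.     -0.0002] turn [ 0.03 -0.05  0.02]
t 3.6 p [0.49   0.2342 0.2998] op 0.496 shift [-0.0008 -0.     -0.0002] turn [ 0.04 -0.05 -0.04]
beech_chisel_grip 0.89 c [0.551 0.201] ang 3.1 near [0.41  0.194] far [0.689 0.209] len 0.279 z [0.041 0.052 0.07 ]
orange_chisel_grip 0.89 c [0.53  0.263] ang 3.3 near [0.415 0.256] far [0.674 0.271] len 0.259 z [0.043 0.059 0.069]
folding_rule_grip 0.86 c [0.518 0.321] ang 3.4 near [0.398 0.314] far [0.619 0.327] len 0.221 z [0.047 0.057 0.059]
spanner_grip 0.88 c [0.532 0.144] ang 3.2 near [0.401 0.136] far [0.636 0.149] len 0.236 z [0.046 0.047 0.05 ]
```

View pics/w2.png

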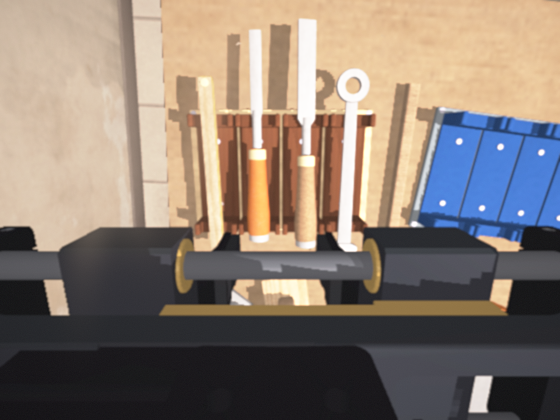

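The wrist view shows the rule (208,160), orange chisel (258,195), beech chisel (305,190) and spanner (348,160). Their order and positions agree across cameras to within about 4 mm. I'll pick up the rule first.

```bash
python3 - <<'E'
from h import *
go(.5,.322,.0505,3.5)
E
```

```text
t 3.8 p [0.4901 0.2345 0.3001] op 0.5 shift [-0.087  -0.0141  0.2496] turn [ 0.   -0.01 -0.77]
```

```bash
python3 -m jog '-0.05 -0.008 0.02 0 0 -0.4 0.42;-0.087 -0.014 0.05 0 0 -0.77 0.42;-0.087 -0.014 0.1 0 0 -0.77 0.42;-0.087 -0.014 0.15 0 0 -0.77 0.42;-0.087 -0.014 0.17 0 0 -0.77 0.42;-0.087 -0.014 0.18 0 0 -0.77 0.42;-0.087 -0.014 0.18 0 0 -0.77 0.42;-0.087 -0.014 0.18 0 0 -0.77 0.42'
python3 - <<'E'
from h import *
go(.5,.322,.0505,3.5)
p,d=capture("wrist");cv2.imwrite("pics/w3.png",p[:,:,::-1])
X=cloud("wrist",d)
r=silhouettes("folding_rule_grip","wrist")
for q in r[:1]:
    Q=X[q["region"]&(d>0)];Q=Q[(Q[:,2]>.05)&(Q[:,2]<.07)];cc,w=axis(Q);print(q["score"],cc,np.degrees(np.arctan2(w[1],w[0])),Q[:,0].min(),Q[:,0].max(), "y at .5",cc[1]+(.5-cc[0])*w[1]/w[0])
E
```

```text
time_s: 4.8
position: [0.5003, 0.3239, 0.1213]
tcp_rot: [[0.064, -0.998, 0.002], [-0.998, -0.064, 0.001], [-0.001, -0.002, -1.0]]
force: [-0.1, 0.1, -0.5]
opening: 0.419
t 4.8 p [0.5003 0.3239 0.1213] op 0.419 shift [0.0019 0.0005 0.0708] turn [-0.14  0.05  0.15]
0.7 [0.5448947 0.3251645] 3.916418647617481 0.4380083498350884 0.6194017740711587 y at .5 0.32209096329296955
```

View pics/w3.png

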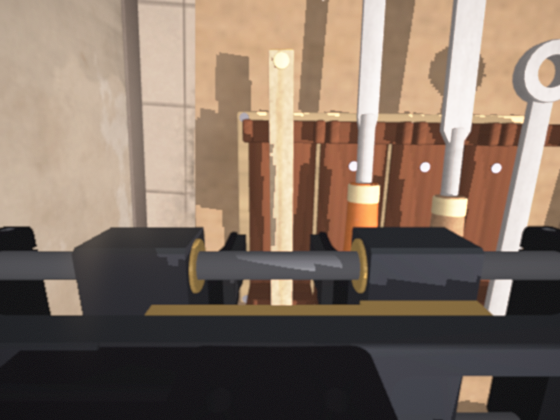

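The rule (282,180) is centred between the fingers. Descend and grip.

```bash
python3 -m jog '0.002 0 0.03 0 0 0 0.42;0.002 0 0.055 0 0 0 0.42;0.002 0 0.071 0 0 0 0.42;0.002 0 0.071 0 0 0 0.42;0.002 0 0.071 0 0 0 0;0.002 0 0.071 0 0 0 0;0.002 0 0.071 0 0 0 0;0.002 0 0.071 0 0 0 0'
python3 -m jog '0 0 0 0 0 0 0;0 0 -0.02 0 0 0 0;0 0 -0.06 0 0 0 0;0 0 -0.1 0 0 0 0;0 0 -0.13 0 0 0 0;0 0 -0.13 0 0 0 0'
python3 - <<'E'
from h import *
go(.498,-.1924,.18,-4.5)
E
```

```text
time_s: 5.9
position: [0.4998, 0.322, 0.0499]
tcp_rot: [[0.064, -0.998, 0.001], [-0.998, -0.064, 0.0], [-0.0, -0.001, -1.0]]
force: [-0.7, -0.2, 4.1]
opening: 0.178
time_s: 6.65
position: [0.5007, 0.3224, 0.1812]
tcp_rot: [[0.064, -0.998, 0.005], [-0.998, -0.064, 0.002], [-0.002, -0.005, -1.0]]
force: [-0.1, -0.5, -1.4]
opening: 0.175
t 6.65 p [0.5007 0.3224 0.1812] op 0.175 shift [5.136e-01 3.560e-02 1.000e-04] turn [-0.28  0.12  8.17]
```

```bash
python3 -m jog '0.03 0.002 0 0 0 0.5 0;0.09 0.006 0 0 0 1.4 0;0.15 0.01 0 0 0 2.4 0;0.21 0.015 0 0 0 3.4 0;0.27 0.019 0 0 0 4.3 0;0.33 0.023 0 0 0 5.3 0;0.39 0.027 0 0 0 6.3 0;0.44 0.03 0 0 0 7.1 0'
python3 -m jog '0.03 0.002 0 0 0 0.5 0;0.06 0.004 0 0 0 0.9 0;0.074 0.005 0.02 0 0 1.1 0;0.074 0.005 0.05 0 0 1.1 0;0.074 0.005 0.06 0 0 1.1 0;0.074 0.005 0.06 0 0 1.1 0;0.074 0.005 0.06 0 0 1.1 0'
python3 - <<'E'
from h import *
go(.498,-.1924,.052,-4.5)
for n in("wrist","scene"):
    p,d=capture(n);cv2.imwrite(f"pics/{n}4.png",p[:,:,::-1])
    X=cloud(n,d)
    for q in silhouettes("folding_rule_grip",n)[:1]:
        Q=X[q["region"]&(d>0)];Q=Q[(Q[:,2]>.06)&(Q[:,2]<.2)];cc,w=axis(Q);print(n,q["score"],cc,np.degrees(np.arctan2(w[1],w[0])),Q[:,0].min(),Q[:,0].max(),np.polyfit(Q[:,0],Q[:,2],1))
E
```

```text
time_s: 7.65
position: [0.4964, -0.1211, 0.1774]
tcp_rot: [[-0.062, -0.998, -0.003], [-0.998, 0.062, 0.001], [-0.001, 0.003, -1.0]]
force: [0.3, 0.2, -0.7]
opening: 0.18
time_s: 8.52
position: [0.4886, -0.1928, 0.1195]
tcp_rot: [[-0.078, -0.997, 0.001], [-0.997, 0.078, -0.001], [0.0, -0.001, -1.0]]
force: [0.3, -0.4, -0.6]
opening: 0.182
t 8.525 p [ 0.4886 -0.1928  0.1195] op 0.182 shift [-0.0011 -0.0093  0.0675] turn [-0.05 -0.03 -0.  ]
wrist 0.83 [ 0.55173793 -0.19708905] -4.3996202601828935 0.47062673172689284 0.6066570093019129 [0.00118459 0.12711779]
scene 0.61 [ 0.58105558 -0.19082819] -39.184175627078005 0.492608541922788 0.6026989520465474 [-0.44831675  0.38101614]
```

View pics/wrist4.png

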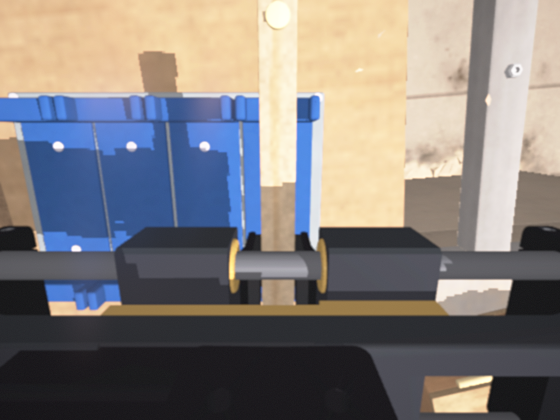

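The rule is level and lined up with the far-right notch, with cheeks at about (237,107) and (315,107). Lower and release.

```bash
python3 -m jog '-0.001 -0.009 0.03 0 0 0 0;-0.001 -0.009 0.055 0 0 0 0;-0.001 -0.009 0.068 0 0 0 0;-0.001 -0.009 0.068 0 0 0 0;-0.001 -0.009 0.068 0 0 0 0;-0.001 -0.009 0.068 0 0 0 0.42;-0.001 -0.009 0.068 0 0 0 0.42;-0.001 -0.009 0.068 0 0 0 0.42'
python3 -m jog '0 0 -0.04 0 0 0 0.42;0 0 -0.1 0 0 0 0.42;0 0 -0.15 0 0 0 0.42;-0.06 0 -0.15 0 0 0 0.42;-0.12 0 -0.15 0 0 0 0.42;-0.15 0 -0.15 0 0 0 0.42;-0.15 0 -0.15 0 0 0 0.42;-0.15 0 -0.15 0 0 0 0.42'
cat >> h.py <<'E'
def look(n,l,tag=None,zlo=.044,zhi=.09):
    p,d=capture(n);X=cloud(n,d)
    if tag: cv2.imwrite(f"pics/{tag}.png",p[:,:,::-1])
    for l in l.split():
      for q in silhouettes(l+"_grip",n)[:1]:
        R=cv2.erode(q["region"].astype(np.uint8),np.ones((2,2)))>0
        Q=X[R&(d>0)];Q=Q[(Q[:,2]>zlo)&(Q[:,2]<zhi)];cc,w=axis(Q)
        print(l,n,round(float(q["score"]),2),"ang",np.degrees(np.arctan2(w[1],w[0])).round(1),"x",Q[:,0].min().round(3),Q[:,0].max().round(3),"y@.5",(cc[1]+(.5-cc[0])*w[1]/w[0]).round(4),"z",np.percentile(Q[:,2],[5,50,95]).round(3))
E
python3 - <<'E'
from h import *
go(.499,.264,.12,3)
look("wrist","folding_rule","w5");look("side","folding_rule","s5")
E
```

```text
time_s: 9.72
position: [0.4974, -0.1926, 0.0514]
tcp_rot: [[-0.079, -0.997, 0.001], [-0.997, 0.079, -0.0], [0.0, -0.001, -1.0]]
force: [-0.1, 0.7, 0.5]
opening: 0.391
time_s: 10.72
position: [0.5092, -0.0435, 0.2011]
tcp_rot: [[-0.079, -0.997, 0.0], [-0.997, 0.079, -0.001], [0.001, -0.0, -1.0]]
force: [0.5, -0.3, -0.3]
opening: 0.423
t 10.725 p [ 0.5092 -0.0435  0.2011] op 0.423 shift [-0.3058  0.0345  0.0809] turn [-0.02 -0.04 -7.52]
folding_rule wrist 0.66 ang -4.6 x 0.471 0.616 y@.5 -0.1905 z [0.047 0.058 0.059]
folding_rule side 0.66 ang -4.4 x 0.384 0.609 y@.5 -0.187 z [0.047 0.057 0.062]
```

View pics/w5.png

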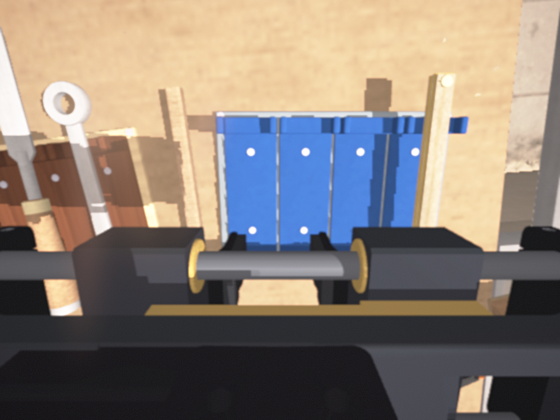

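View pics/s5.png

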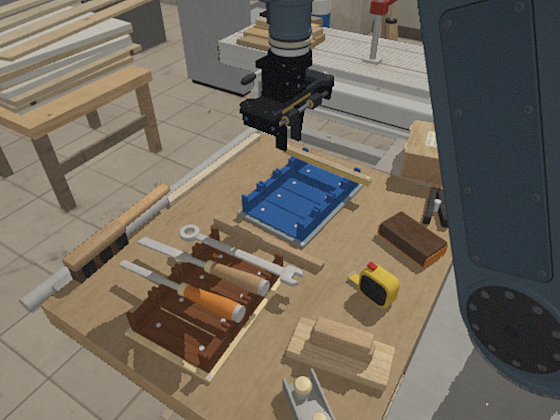

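The rule lies level in the far-right notch, at wrist (435,150) and side (330,162), with its top at z 0.059 as expected. Next the orange chisel.

```bash
python3 -m jog '-0.05 0.005 0 0 0 -1 0.45;-0.11 0.012 0 0 0 -2.5 0.45;-0.17 0.019 0 0 0 -4 0.45;-0.23 0.026 0 0 0 -5.5 0.45;-0.28 0.032 0.01 0 0 -7 0.45;-0.306 0.0345 0.04 0 0 -7.5 0.45;-0.306 0.0345 0.07 0 0 -7.5 0.45;-0.306 0.0345 0.07 0 0 -7.5 0.45'
python3 - <<'E'
from h import *
look("wrist","orange_chisel","w6",.05)
go(.499,.264,.054,3)
E
```

```text
time_s: 11.92
position: [0.4973, 0.2639, 0.1289]
tcp_rot: [[0.051, -0.999, -0.006], [-0.999, -0.051, -0.002], [0.002, 0.006, -1.0]]
force: [0.1, -0.3, 0.6]
opening: 0.452
orange_chisel wrist 0.8 ang 3.3 x 0.435 0.608 y@.5 0.2625 z [0.052 0.062 0.07 ]
t 12.025 p [0.4995 0.2642 0.1313] op 0.447 shift [0.0002 0.0005 0.0773] turn [-0.01 -0.   -0.1 ]
```

View pics/w6.png

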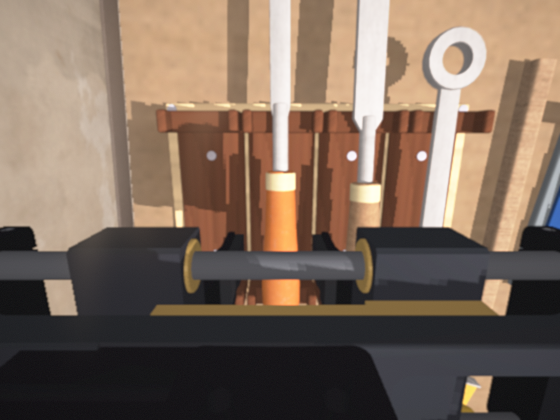

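The orange handle (281,220) is centred between the fingers. Descend, grip, lift.

```bash
python3 -m jog '0.001 0 0.03 0 0 0 0.45;0.001 0 0.06 0 0 0 0.45;0.001 0 0.077 0 0 0 0.45;0.001 0 0.077 0 0 0 0.45;0.001 0 0.077 0 0 0 0;0.001 0 0.077 0 0 0 0;0.001 0 0.077 0 0 0 0;0.001 0 0.077 0 0 0 0'
python3 -m jog '0 0 0 0 0 0 0;0 0 -0.02 0 0 0 0;0 0 -0.06 0 0 0 0;0 0 -0.1 0 0 0 0;0 0 -0.13 0 0 0 0;0 0 -0.13 0 0 0 0'
python3 - <<'E'
from h import *
go(.5026,-.1326,.18,-4.5)
look("side","orange_chisel","s7",.1,.3)
E
```

```text
time_s: 13.02
position: [0.4996, 0.264, 0.0549]
tcp_rot: [[0.052, -0.999, 0.002], [-0.999, -0.052, 0.001], [-0.0, -0.002, -1.0]]
force: [0.3, -0.8, 3.9]
opening: 0.254
time_s: 13.78
position: [0.5, 0.2643, 0.1858]
tcp_rot: [[0.052, -0.999, 0.004], [-0.999, -0.052, 0.001], [-0.001, -0.005, -1.0]]
force: [0.2, -0.2, -2.2]
opening: 0.257
t 13.775 p [0.5    0.2643 0.1858] op 0.257 shift [0.3965 0.0181 0.0053] turn [-0.25  0.09  7.49]
orange_chisel side 0.9 ang 1.7 x 0.415 0.677 y@.5 0.2698 z [0.177 0.196 0.202]
```

View pics/s7.png

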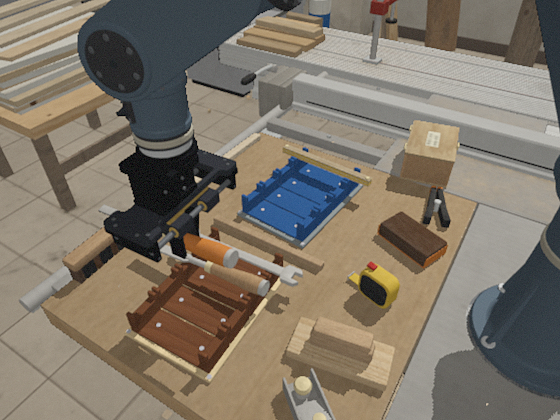

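The orange chisel hangs level in the gripper (210,250). Carry it to the notch at y = -30.

```bash
python3 -m jog '0.03 0.001 0 0 0 0.5 0;0.09 0.004 0 0 0 1.7 0;0.15 0.007 0 0 0 2.8 0;0.21 0.01 0 0 0 4 0;0.27 0.012 0 0 0 5.1 0;0.33 0.015 0 0 0 6.2 0;0.38 0.017 0 0 0 7.2 0;0.3965 0.018 0.01 0 0 7.5 0'
python3 -m jog '0 0 0.02 0 0 0 0;0 0 0.04 0 0 0 0;0 0 0.05 0 0 0 0;0 0 0.05 0 0 0 0'
python3 - <<'E'
from h import *
go(.5026,-.1326,.0555,-4.5)
look("wrist","orange_chisel","w8",.09,.3)
E
```

```text
time_s: 14.88
position: [0.5013, -0.136, 0.1726]
tcp_rot: [[-0.083, -0.997, -0.001], [-0.997, 0.083, 0.0], [-0.0, 0.001, -1.0]]
force: [1.0, 1.0, -1.6]
opening: 0.254
time_s: 15.38
position: [0.5004, -0.132, 0.1226]
tcp_rot: [[-0.078, -0.997, -0.003], [-0.997, 0.078, 0.002], [-0.002, 0.004, -1.0]]
force: [-0.3, 0.0, -2.1]
opening: 0.258
t 15.375 p [ 0.5004 -0.132   0.1226] op 0.258 shift [ 0.0005 -0.0025  0.0671] turn [0.2  0.09 0.01]
orange_chisel wrist 0.68 ang -4.9 x 0.48 0.626 y@.5 -0.1319 z [0.114 0.121 0.132]
```

View pics/w8.png

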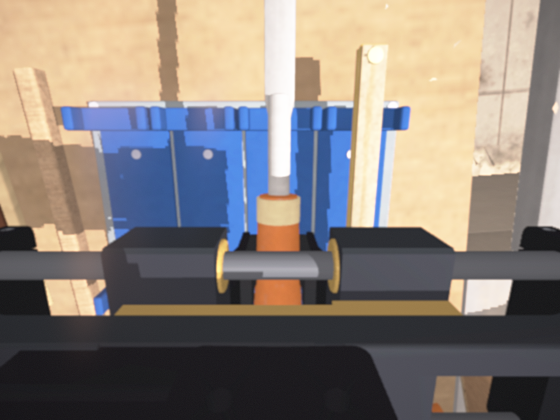

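The chisel (280,150) is centred over the third notch (cheeks at 243 and 318). Lower and release.

```bash
python3 -m jog '0 -0.002 0.03 0 0 0 0;0 -0.002 0.055 0 0 0 0;0 -0.002 0.067 0 0 0 0;0 -0.002 0.067 0 0 0 0;0 -0.002 0.067 0 0 0 0;0 -0.002 0.067 0 0 0 0.45;0 -0.002 0.067 0 0 0 0.45;0 -0.002 0.067 0 0 0 0.45'
python3 -m jog '0 0 -0.04 0 0 0 0.45;0 0 -0.1 0 0 0 0.45;0 0 -0.15 0 0 0 0.45;-0.06 0 -0.15 0 0 0 0.45;-0.12 0 -0.15 0 0 0 0.45;-0.15 0 -0.15 0 0 0 0.45;-0.15 0 -0.15 0 0 0 0.45'
python3 - <<'E'
from h import *
go(.504,.201,.125,2.8)
look("wrist","orange_chisel folding_rule","w9");look("side","orange_chisel folding_rule","s9")
E
```

```text
time_s: 16.48
position: [0.5037, -0.1334, 0.0575]
tcp_rot: [[-0.079, -0.997, 0.001], [-0.997, 0.079, -0.0], [0.0, -0.001, -1.0]]
force: [0.2, -0.6, 0.9]
opening: 0.437
time_s: 17.35
position: [0.5149, 0.0183, 0.2072]
tcp_rot: [[-0.075, -0.997, -0.0], [-0.997, 0.075, 0.0], [-0.0, 0.0, -1.0]]
force: [0.9, -0.8, -0.1]
opening: 0.451
t 17.35 p [0.5149 0.0183 0.2072] op 0.451 shift [-0.1814  0.0245  0.0822] turn [ 0.   0.  -7.1]
orange_chisel wrist 0.82 ang -6.7 x 0.478 0.679 y@.5 -0.1303 z [0.044 0.053 0.064]
folding_rule wrist 0.91 ang -4.5 x 0.451 0.616 y@.5 -0.191 z [0.046 0.058 0.059]
orange_chisel side 0.69 ang -6.2 x 0.421 0.678 y@.5 -0.1262 z [0.048 0.061 0.072]
folding_rule side 0.85 ang -4.6 x 0.383 0.613 y@.5 -0.1871 z [0.047 0.058 0.062]
```

View pics/w9.png

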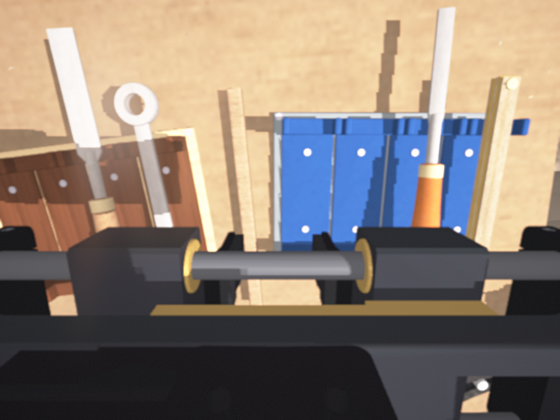

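The orange chisel sits in the third notch (430,190) and the rule is unchanged. Next the beech chisel.

```bash
python3 -m jog '-0.04 0.005 0 0 0 -1.5 0.45;-0.1 0.013 0 0 0 -4 0.45;-0.15 0.02 0 0 0 -6 0.45;-0.1814 0.0245 0.03 0 0 -7.1 0.45;-0.1814 0.0245 0.06 0 0 -7.1 0.45;-0.1814 0.0245 0.075 0 0 -7.1 0.45;-0.1814 0.0245 0.075 0 0 -7.1 0.45'
python3 - <<'E'
from h import *
look("wrist","beech_chisel","w10",.05)
go(.504,.201,.054,2.8)
E
```

```text
time_s: 18.52
position: [0.5049, 0.1981, 0.1311]
tcp_rot: [[0.043, -0.999, -0.002], [-0.999, -0.043, -0.0], [0.0, 0.002, -1.0]]
force: [1.0, -0.1, 0.7]
opening: 0.449
beech_chisel wrist 0.94 ang 4.4 x 0.44 0.628 y@.5 0.199 z [0.051 0.061 0.069]
t 18.625 p [0.5061 0.1984 0.1327] op 0.448 shift [-0.0027  0.0021  0.0787] turn [-0.07  0.01 -0.31]
```

View pics/w10.png

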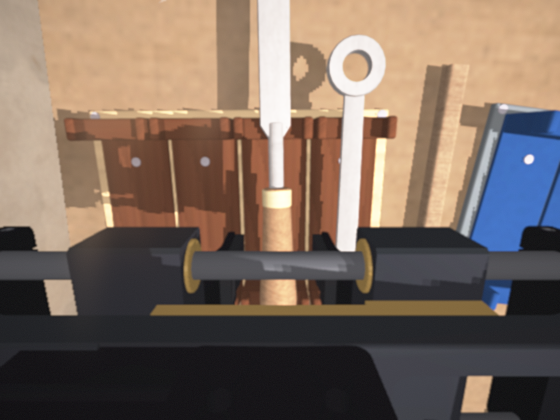

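The beech handle (277,220) is centred between the fingers. Descend, grip, lift.

```bash
python3 -m jog '-0.001 0.002 0.03 0 0 0 0.45;-0.001 0.002 0.06 0 0 0 0.45;-0.001 0.002 0.078 0 0 0 0.45;-0.001 0.002 0.078 0 0 0 0.45;-0.001 0.002 0.078 0 0 0 0;-0.001 0.002 0.078 0 0 0 0;-0.001 0.002 0.078 0 0 0 0;-0.001 0.002 0.078 0 0 0 0'
python3 -m jog '0 0 0 0 0 0 0;0 0 -0.02 0 0 0 0;0 0 -0.06 0 0 0 0;0 0 -0.1 0 0 0 0;0 0 -0.13 0 0 0 0;0 0 -0.13 0 0 0 0'
python3 - <<'E'
from h import *
go(.5074,-.0728,.18,-4.5)
E
```

```text
time_s: 19.62
position: [0.504, 0.2, 0.0551]
tcp_rot: [[0.045, -0.999, 0.002], [-0.999, -0.045, 0.0], [-0.0, -0.002, -1.0]]
force: [0.1, -0.3, 6.3]
opening: 0.249
time_s: 20.38
position: [0.5043, 0.2003, 0.1858]
tcp_rot: [[0.045, -0.999, 0.005], [-0.999, -0.045, 0.001], [-0.001, -0.005, -1.0]]
force: [0.6, 0.4, -2.8]
opening: 0.247
t 20.375 p [0.5043 0.2003 0.1858] op 0.247 shift [0.273  0.0093 0.0055] turn [-0.28  0.06  7.08]
```

```bash
python3 -m jog '0.03 0.001 0 0 0 0.8 0;0.08 0.003 0 0 0 2.1 0;0.13 0.005 0 0 0 3.4 0;0.18 0.006 0 0 0 4.7 0;0.23 0.008 0 0 0 6 0;0.26 0.009 0 0 0 6.8 0;0.273 0.009 0 0 0 7.1 0;0.273 0.009 0.02 0 0 7.1 0'
python3 -m jog '0 0 0.02 0 0 0 0;0 0 0.04 0 0 0 0;0 0 0.04 0 0 0 0;0 0 0.04 0 0 0 0'
python3 - <<'E'
from h import *
go(.5074,-.0728,.0545,-4.5)
look("wrist","beech_chisel","w11",.09,.3)
E
```

```text
time_s: 21.38
position: [0.5071, -0.0739, 0.1637]
tcp_rot: [[-0.08, -0.997, 0.002], [-0.997, 0.08, -0.0], [0.0, -0.002, -1.0]]
force: [-0.2, 0.3, -2.8]
opening: 0.246
time_s: 21.88
position: [0.5064, -0.0726, 0.124]
tcp_rot: [[-0.078, -0.997, -0.0], [-0.997, 0.078, 0.0], [-0.0, 0.0, -1.0]]
force: [-0.6, -0.5, -2.1]
opening: 0.248
t 21.875 p [ 0.5064 -0.0726  0.124 ] op 0.248 shift [ 0.0001 -0.001   0.0695] turn [0.02 0.02 0.02]
beech_chisel wrist 0.72 ang -3.8 x 0.486 0.631 y@.5 -0.0719 z [0.114 0.118 0.131]
```

View pics/w11.png

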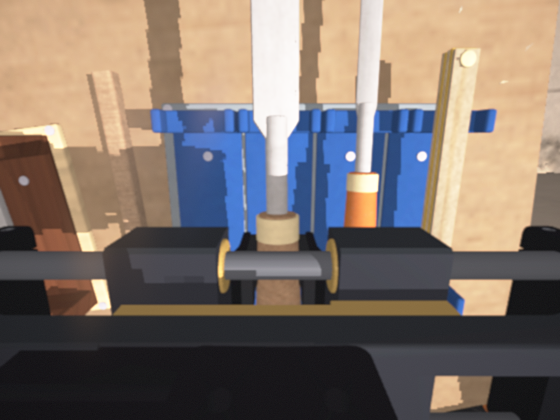

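The beech chisel (277,150) is centred over the second notch (243 to 317). Lower and release.

```bash
python3 -m jog '0 -0.001 0.03 0 0 0 0;0 -0.001 0.055 0 0 0 0;0 -0.001 0.069 0 0 0 0;0 -0.001 0.069 0 0 0 0;0 -0.001 0.069 0 0 0 0;0 -0.001 0.069 0 0 0 0.42;0 -0.001 0.069 0 0 0 0.42;0 -0.001 0.069 0 0 0 0.42'
python3 -m jog '0 0 -0.04 0 0 0 0.42;0 0 -0.1 0 0 0 0.42;0 0 -0.15 0 0 0 0.42;-0.06 0 -0.15 0 0 0 0.42;-0.12 0 -0.15 0 0 0 0.42;-0.12 0 -0.15 0 0 0 0.42;-0.12 0 -0.15 0 0 0 0.42'
python3 - <<'E'
from h import *
go(.503,.143,.12,2.9)
look("wrist","beech_chisel orange_chisel folding_rule","w12")
E
```

```text
time_s: 22.98
position: [0.5077, -0.0734, 0.0554]
tcp_rot: [[-0.079, -0.997, 0.001], [-0.997, 0.079, -0.0], [0.0, -0.001, -1.0]]
force: [-0.3, 0.1, -0.5]
opening: 0.405
time_s: 23.85
position: [0.5167, 0.0464, 0.2051]
tcp_rot: [[-0.078, -0.997, -0.0], [-0.997, 0.078, -0.0], [0.0, -0.0, -1.0]]
force: [-0.0, -0.4, -0.9]
opening: 0.418
t 23.85 p [0.5167 0.0464 0.2051] op 0.418 shift [-0.0953  0.0212  0.085 ] turn [ 0.   -0.03 -7.36]
beech_chisel wrist 0.63 ang -4.7 x 0.382 0.615 y@.5 -0.1897 z [0.046 0.057 0.059]
orange_chisel wrist 0.6 ang -6.8 x 0.467 0.678 y@.5 -0.1294 z [0.045 0.053 0.065]
folding_rule wrist 0.8 ang -4.7 x 0.381 0.615 y@.5 -0.1897 z [0.046 0.057 0.059]
```

View pics/w12.png

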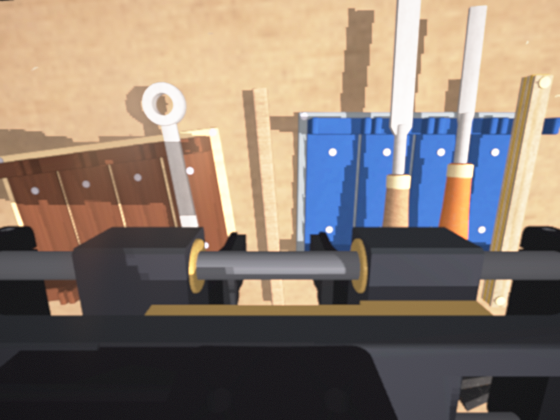

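The beech chisel lies in the second notch (397,170). The network mistook the rule for it this time, but the picture is clear. Last the spanner.

```bash
python3 -m jog '-0.04 0.008 0 0 0 -3 0.42;-0.08 0.018 0 0 0 -6 0.42;-0.0953 0.021 0.03 0 0 -7.4 0.42;-0.0953 0.021 0.06 0 0 -7.4 0.42;-0.0953 0.021 0.08 0 0 -7.4 0.42;-0.0953 0.021 0.08 0 0 -7.4 0.42'
python3 - <<'E'
from h import *
look("wrist","spanner","w13",.04)
go(.503,.143,.045,2.9)
E
```

```text
time_s: 24.8
position: [0.5026, 0.142, 0.1236]
tcp_rot: [[0.048, -0.999, -0.004], [-0.999, -0.048, -0.0], [0.0, 0.004, -1.0]]
force: [0.3, 0.6, 0.2]
opening: 0.424
spanner wrist 0.59 ang 2.9 x 0.433 0.637 y@.5 0.1425 z [0.047 0.048 0.052]
t 24.9 p [0.5041 0.1423 0.1253] op 0.419 shift [-0.0008  0.0011  0.0803] turn [-0.02 -0.   -0.11]
```

View pics/w13.png

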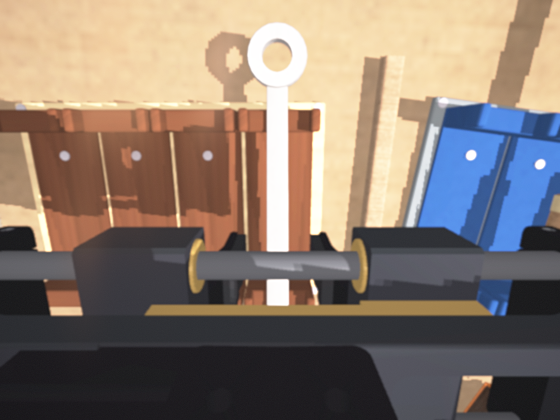

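The spanner shank (277,200) is centred. Descend, grip, lift.

```bash
python3 -m jog '0 0 0.03 0 0 0 0.42;0 0 0.06 0 0 0 0.42;0 0 0.081 0 0 0 0.42;0 0 0.081 0 0 0 0.42;0 0 0.081 0 0 0 0;0 0 0.081 0 0 0 0;0 0 0.081 0 0 0 0;0 0 0.081 0 0 0 0'
python3 -m jog '0 0 0 0 0 0 0;0 0 -0.02 0 0 0 0;0 0 -0.06 0 0 0 0;0 0 -0.1 0 0 0 0;0 0 -0.13 0 0 0 0;0 0 -0.13 0 0 0 0'
python3 - <<'E'
from h import *
go(.512,-.013,.175,-4.5)
look("side","spanner","s14",.1,.3)
E
```

```text
time_s: 25.9
position: [0.5042, 0.143, 0.0451]
tcp_rot: [[0.05, -0.999, 0.002], [-0.999, -0.05, -0.0], [0.0, -0.002, -1.0]]
force: [-0.5, -1.5, 5.7]
opening: 0.199
time_s: 26.65
position: [0.5047, 0.1432, 0.176]
tcp_rot: [[0.05, -0.999, 0.005], [-0.999, -0.05, 0.0], [-0.0, -0.005, -1.0]]
force: [0.0, 0.3, -2.6]
opening: 0.2
t 26.65 p [0.5047 0.1432 0.176 ] op 0.2 shift [0.1564 0.0006 0.0009] turn [-0.29  0.03  7.38]
spanner side 0.6 ang 4.1 x 0.377 0.634 y@.5 0.1479 z [0.175 0.18  0.183]
```

View pics/s14.png

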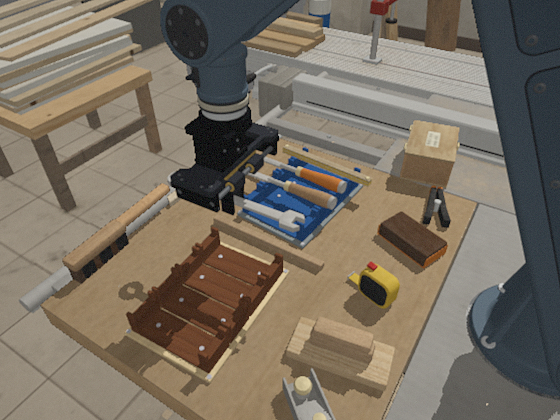

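The spanner hangs level (270,215); the three placed tools look right at (330,160), (320,178) and (300,190).

```bash
python3 -m jog '0.03 0 0 0 0 1.4 0;0.07 0 0 0 0 3.3 0;0.11 0 0 0 0 5.2 0;0.14 0 0 0 0 6.6 0;0.156 0 0 0 0 7.4 0;0.156 0 0.02 0 0 7.4 0;0.156 0 0.05 0 0 7.4 0;0.156 0 0.06 0 0 7.4 0'
python3 -m jog '0 0 0 0 0 0 0;0 0 0 0 0 0 0'
python3 - <<'E'
from h import *
go(.512,-.013,.0455,-4.5)
look("wrist","spanner","w15",.09,.3)
E
```

```text
time_s: 27.75
position: [0.5094, -0.012, 0.1118]
tcp_rot: [[-0.079, -0.997, -0.005], [-0.997, 0.079, 0.002], [-0.001, 0.006, -1.0]]
force: [-0.1, 0.3, -1.9]
opening: 0.203
time_s: 28.0
position: [0.5119, -0.0127, 0.1146]
tcp_rot: [[-0.079, -0.997, 0.001], [-0.997, 0.079, -0.0], [0.0, -0.001, -1.0]]
force: [0.2, 0.5, -2.4]
opening: 0.203
t 28.0 p [ 0.5119 -0.0127  0.1146] op 0.203 shift [ 0.0003 -0.0001  0.0691] turn [-0.07 -0.01 -0.01]
spanner wrist 0.67 ang -4.5 x 0.49 0.635 y@.5 -0.0113 z [0.115 0.117 0.12 ]
```

View pics/w15.png

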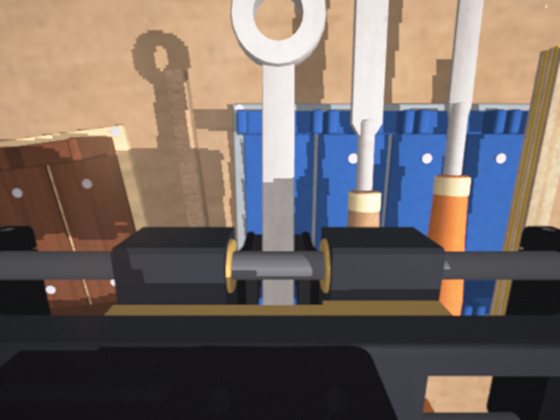

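The spanner (278,150) is centred over the first notch. Lower, release, and retreat upwards with a clear view.

```bash
python3 -m jog '0 0 0.03 0 0 0 0;0 0 0.055 0 0 0 0;0 0 0.069 0 0 0 0;0 0 0.069 0 0 0 0;0 0 0.069 0 0 0 0;0 0 0.069 0 0 0 0.42;0 0 0.069 0 0 0 0.42;0 0 0.069 0 0 0 0.42'
python3 -m jog '0 0 -0.04 0 0 0 0.42;0 0 -0.1 0 0 0 0.42;0 0 -0.16 0 0 0 0.42;0 0 -0.22 0 0 0 0.42;0.05 0.01 -0.25 0 0 0 0.42;0.09 0.02 -0.25 0 0 0 0.42;0.09 0.02 -0.25 0 0 0 0.42;0.09 0.02 -0.25 0 0 0 0.42'
python3 - <<'E'
from h import *
go(.505,-.1,.3,-4.5)
for n in ("wrist","side"):look(n,"spanner beech_chisel orange_chisel folding_rule","f_"+n)
E
```

```text
time_s: 29.1
position: [0.5116, -0.0129, 0.0454]
tcp_rot: [[-0.079, -0.997, 0.001], [-0.997, 0.079, -0.0], [0.0, -0.001, -1.0]]
force: [-0.6, 0.1, 0.0]
opening: 0.401
time_s: 30.1
position: [0.4839, -0.1005, 0.2948]
tcp_rot: [[-0.08, -0.997, -0.001], [-0.997, 0.08, 0.001], [-0.001, 0.001, -1.0]]
force: [0.7, -0.3, -0.6]
opening: 0.419
t 30.1 p [ 0.4839 -0.1005  0.2948] op 0.419 shift [-0.0021 -0.021  -0.0052] turn [ 0.04  0.05 -0.06]
spanner wrist 0.59 ang -4.4 x 0.399 0.643 y@.5 -0.0125 z [0.045 0.047 0.05 ]
beech_chisel wrist 0.74 ang -2.8 x 0.414 0.692 y@.5 -0.0729 z [0.045 0.06  0.07 ]
orange_chisel wrist 0.6 ang -5.1 x 0.419 0.677 y@.5 -0.1328 z [0.045 0.061 0.069]
folding_rule wrist 0.7 ang -4.6 x 0.389 0.615 y@.5 -0.191 z [0.052 0.058 0.059]
spanner side 0.71 ang -4.6 x 0.384 0.642 y@.5 -0.008 z [0.046 0.05  0.053]
beech_chisel side 0.64 ang -4.6 x 0.414 0.693 y@.5 -0.0659 z [0.046 0.059 0.072]
orange_chisel side 0.8 ang -6.1 x 0.42 0.677 y@.5 -0.1259 z [0.046 0.06  0.072]
folding_rule side 0.94 ang -4.1 x 0.383 0.617 y@.5 -0.1874 z [0.046 0.058 0.062]
```

View pics/f_wrist.png

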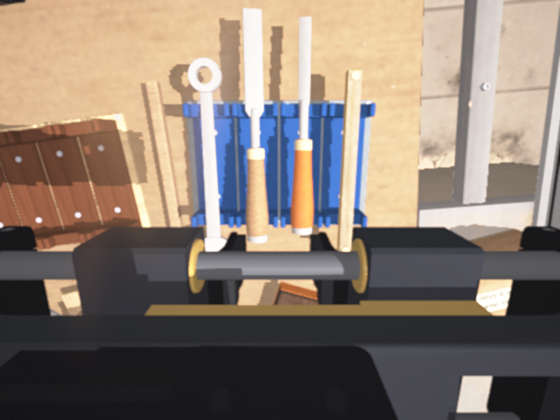

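View pics/f_side.png

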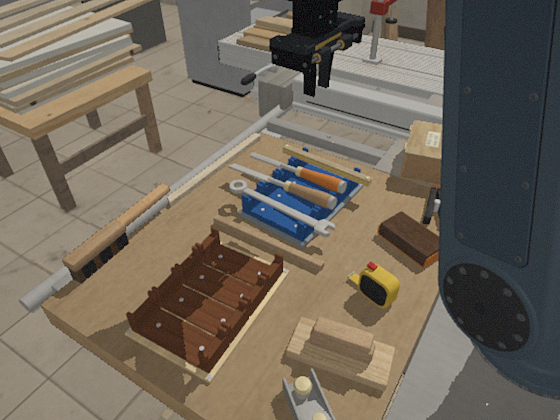

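All four tools lie level in their notches: spanner, beech chisel, orange chisel and rule from left to right, at wrist (207,150), (256,150), (304,140) and (350,160). The gripper is clear of them.

```bash
python3 -c "
from rig import *
print(read_state()['force'],read_state()['time_s']);print(hand_in())"
```

```text
[ 0.2605731  -0.12854101  0.40261529] 30.6
the job is handed in; nothing more can be done
None
```

All four tools are on the blue rack in reverse order and let go. From left to right they are the spanner, beech chisel, orange chisel and folding rule; on the wooden rack it was rule, orange, beech, spanner. I handed the job in at 30.6 s, with the gripper about 0.25 m above the rack.

**Last checks:**
- **Position and height:** each tool lies in its own notch. The wrist and side cameras put all four within about 8 mm of the notch middle across the row. The tops are at the expected heights: rule 59 mm, chisels about 70 mm, spanner shank about 48 mm.
- **Angle:** the tools' long axes measure within 2° of the rack's, which is turned about -4.5°.
- **Force:** the wrist read no more than about 6 N at the end of any move.

**Disagreements:**
- The side camera read y about 3–7 mm to the left of the wrist camera, which is still inside the 18 mm tolerance.
- In one intermediate picture the network mistook the rule for the beech chisel. The later pictures showed the beech chisel in the right place.

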